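Hold the dredge shaker's bayonet lid at half-way

TASK

Pull the tray beneath the oven all the way out to its stop, then pick up the loose twist lid from the counter and seat it fully in the shaker that stands in the tray, its bar in line with the white marks. Turn the lid clockwise (seen from above), against its spring, until the bar lines up with the orange half-way marks, without ever letting it reach the lock at the red marks, and finish while still gripping it there with the tray fully out. Leave the crock, the spoon and the scraper where they are.

Things in the scene. Friction and masses are not known exactly. Their poses are not given: they have to be found in the camera images.
- oven: Stainless electric oven standing on the counter, 400 wide, 300 deep, 255 high; its body begins 90 above the counter, with the tray bay beneath. Origin at the centre of its underside on the counter; its front, from which the tray slides, faces along its own -x (roughly world +y) and lies 150 from the origin. It cannot be moved.
- tray_handle (a point): Middle of the black handle bar on the aluminium tray beneath the oven, 45 above the counter. Bar 130 long (along y of this frame), 12 thick (x), 14 high, 32 clear of the tray's front wall; its posts are 55 either side of the middle, so it can be pinched from above. The tray pulls out level along this frame's -x.
- tray (a joint): How far the tray is pulled out, in m: 0 shut (bar 40 in front of the oven's face), 0.18 at its stop. Friction about 4 N; it stays where it is left. It starts partly out.
- shaker_mouth (a point): Centre of the open mouth of the stainless shaker cup, level with its rim, 76 above the counter. Cup 72 outer diameter, 60 tall, side handle, clipped immovably in the tray, 95 behind the handle bar. z is up; x points along the orange half-way marks on the rim collar. In the mouth is a 5 thick ledge with a 46 hole and two opposite notches 17 wide, reaching 31 from the axis, at the white marks.
- entry_mark (a point): One of the two opposite white marks on the shaker's rim collar, 41 from the mouth's axis: the entry direction. The three pairs of marks are, going clockwise seen from above: white (entry), orange 45 degrees on (half-way), red 90 degrees on (lock). The lid's bar and lugs must lie along the white marks to go in.
- half_mark (a point): One of the two opposite orange half-way marks on the shaker's rim collar, 41 from the mouth's axis, 45 degrees clockwise of the white entry marks seen from above.
- lid_grip (a point): Centre of the black bar of the loose lid, on its axis, 34 above its lowest point; x along the bar, z up. Bar 56 x 14, 26 high, white line on top. Under it a 72 wide, 5 thick steel flange (underside 18 below this point), then a 42 wide plug 16 deep with two opposite lugs 12 wide in line with the bar, reaching 29.5 from the axis. 0.1 kg. Seated, this point is 18 above the mouth. Half-turn symmetric.
- follower (a joint): Turn of the sprung ring in the cup, rad, clockwise positive: 0 at rest, 1.47 with the lid at the red marks (locked). After about 0.1 rad of free turn the lid's lugs push it: it reads about 0.68 with the lid half-way. It pushes back with 0.08 N m at rest and 0.08 N m more per rad, turning the lid back if let go. A turned lid cannot be lifted out.
- crock_mid (a point): Centre of the sage ceramic crock, 100 diameter, 120 tall, standing on the counter; not to be moved.
- spoon_grip (a point): Handle of the cherry wood spoon, 240 long, lying on the counter; not to be moved.
- scraper_grip (a point): Handle of the bright orange plastic scraper, 240 long, lying on the counter; not to be moved.
Not all that is in view belongs to the job. Of the things like the part that bears lid_grip, leave any that is green; of the rest the larger one is meant.

How it is judged:
By the outcome, as a careful person would: the job done as asked, in the order asked, and still so for the second after the job is handed in, while the arm keeps its last pose, push and grip.
It also fails if it takes over 69 s, if anything falls off the work surface, if the arm or the gripper's body presses on something with over 40 N, if the wrist force passes 120 N, or if a joint passes its speed limit or range.

ROBOT

A 6-joint arm with a two-finger parallel gripper is mounted at the origin on the work surface. World frame = base frame: x ahead of the robot, y to its left, z up, the work surface at z = 0. Lengths are in m, angles in rad, forces in N, time in s.
With the tool pointing down it reaches from about 0.425 to 0.95 m from the base axis. Payload 3.5 kg.
Tool frame: the origin (TCP) lies on the centre line of the jaws, within the pads' length; the fingertips stand 19 mm ahead of it and the grasp point (between the pads) is the TCP (arm.tips_ahead is the distance from the TCP to the fingertips, in m); z points along the fingers, x is the direction in which the jaws open and shut, and the axes are right-handed (so a half turn about z gives the same grasp; the last joint's range is limited). The gripper opens to 85 mm and grips with 20 to 120 N. Pads are 22 mm wide; open, the fingers measure 114 mm over their backs; the gripper's body (76 mm by 85 mm) begins 54 mm behind the grasp point. The pads swing forward as they close: fully open they stand 13 mm farther back than shut.
Start: joints at [0.974, 0.286, 1.577, -0, 1.279, -0.15], TCP at [0.292, 0.609, 0.228] pointing down, gripper open.
Joint ranges: [-2.77, 2.77], [-0.9, 2.22], [0.21, 2.48], [-1.53, 4.67], [0.24, 2.81], [-2.84, 2.84]. Speed limits (rad/s): [2.79, 2.79, 3.14, 3.14, 3.14, 3.14].

INTERFACE

Orientations are given as a 3x3 rotation matrix whose columns are the frame's x, y, z axes.
In Python, from plant import arm, cams, job gives the robot as it stands.
- The arm moves only by the tool play_rows, never from a script. Its argument "steps" is a list of rows, each a list of 5 numbers: the shift along the tool's x, y, z in cm, then the turn about the tool's z in rad, then the closure, from 0 (fully open) to 1 (shut). A call has exactly 8 rows; each row shifts and turns the commanded pose from where the row before left it, along the tool's axes as they then stand; what a row does not reach is not made up. A row lasts 1/12 s, in which the tool goes at most 41.7 mm and 7.16 degrees, less where a joint would pass 70% of its speed; a pose out of reach is approached as far as the arm can. A call is refused whole if a number of a shift passes 4.17 or a number of a turn 0.125, either way. A call with a gripper value outside its range is refused whole. The fingers move at their own pace and stop on an object; "grip_force" is the grip in N (left out, the last holds). Time passes only in rows, so rows that do not move let the fingers close, or fill a call up. It gives the time, the measured TCP pose, the force and the opening at its end, in the units of the state.
- arm.read_state(): the state, without advancing time (a new reading comes with each control period).
- cams.camera(name): name is "scene" or "side" or "wrist"; returns a dict with "image" (384x512x3 uint8, red, green, blue), "camera_matrix" (3x3 intrinsics, pixels), "rvec" (rotation vector, rad) and "tvec" (3), from world to camera coordinates, as OpenCV has them. Camera axes: x right, y down, z forward; pixel columns grow to the right and rows downward; lengths in m; the calibration is good to about 2 mm. A picture is of the moment at which its call begins. There is no depth.
- job.job_done(): hands the job in, once; it reports no verdict.
The state is a dict: "time_s": time; "q": joint angles; "qvel": joint speeds; "tau": joint torques, N m; "ee_pos": TCP position; "eef_rot": TCP orientation; "wrist_force": force on the tool from outside, world axes, zero at the start; "torque": the same for the moment, N m; "width": finger opening in m.
Only numpy, scipy, OpenCV 4.12 (cv2) and the standard library are available. Lean on these libraries where they do the work, as an engineer would, in place of code of your own. Each camera call takes 0.05 s, during which the arm holds its last target. There are 200 camera calls.

## Working session

There is one attempt and no reset: what is moved stays moved. The work goes in short steps, Python scripts to look and compute and a tool call to move; the robot and the scene stay as the last step left them, time stands still between calls to the robot, and variables do not carry over. Pictures are saved under pics/ and viewed, about 8 in all and at most 12, crops included, and the job is handed in when it is done.

Besides the shell and the picture viewer there is one more tool, called after "Call:" in YAML: its name, and indented under it one key for each argument. play_rows: Moves the arm, as the interface text tells. Its arguments: {"type":"object","properties":{"steps":{"type":"array","items":{"type":"array","items":{"type":"number"}}},"grip_force":{"type":"number"}},"required":["steps"]}

```bash
mkdir -p pics; ls
cat > h.py <<'E'
import numpy as np, cv2, pickle
from plant import arm, cams, job
def snap(n,f):
    d=cams.camera(n); pickle.dump(d,open(f'pics/{f}.pkl','wb'))
    cv2.imwrite(f'pics/{f}.png',cv2.cvtColor(d['image'],cv2.COLOR_RGB2BGR)); return d
def load(f): return pickle.load(open(f'pics/{f}.pkl','rb'))
def ray(d,uv,z):
    R=cv2.Rodrigues(np.array(d['rvec'],float))[0]; t=np.array(d['tvec'],float).ravel()
    c=-R.T@t; v=R.T@np.linalg.inv(d['camera_matrix'])@np.array([uv[0],uv[1],1.])
    return c+v*(z-c[2])/v[2]
def proj(d,P):
    return cv2.projectPoints(np.array(P,float).reshape(-1,1,3),np.array(d['rvec'],float),np.array(d['tvec'],float),np.array(d['camera_matrix'],float),None)[0].reshape(-1,2)
def crop(f,x0,y0,x1,y1,k,out):
    im=cv2.imread(f'pics/{f}.png')[y0:y1,x0:x1]; cv2.imwrite(f'pics/{out}.png',cv2.resize(im,None,fx=k,fy=k,interpolation=cv2.INTER_CUBIC))
E
python3 - <<'E'
from h import *
a=snap('scene','s0');b=snap('side','d0');
for d in(a,b):
    R=cv2.Rodrigues(np.array(d['rvec'],float))[0];print(-R.T@np.array(d['tvec']).ravel(), R[2], d['camera_matrix'][0])
A=cv2.imread('pics/s0.png');B=cv2.imread('pics/d0.png')
cv2.imwrite('pics/both.png',np.vstack([A,B])[:, :])
s=arm.read_state();print(s)
E
```

```text
pics
[0.37969592 0.3564193  1.41162543] [ 0.13698163 -0.28802998 -0.94777358] [489.26876093   0.         251.52020528]
[0.76020319 0.25904408 1.19054021] [-0.14695855 -0.25281914 -0.95628744] [370.45084553   0.         253.56109534]
{'time_s': 0.1, 'q': array([ 9.73977450e-01,  2.87100082e-01,  1.57805902e+00,  3.99203745e-05,
        1.27859393e+00, -1.50024482e-01]), 'qvel': array([ 0.00046166, -0.00267874, -0.00490718, -0.00035391,  0.00079503,
        0.00121372]), 'tau': array([ 7.97284829e-04, -4.07294619e+01, -2.93699312e+01, -1.97186660e-04,
        3.40020153e-03, -2.77550646e-05]), 'ee_pos': array([0.2912844 , 0.60823924, 0.22645478]), 'eef_rot': array([[ 4.32085907e-01,  9.01831590e-01, -1.24578220e-03],
       [ 9.01829934e-01, -4.32087553e-01, -1.76542299e-03],
       [-2.13040120e-03, -3.60669282e-04, -9.99997666e-01]]), 'wrist_force': array([0.3356535 , 0.84667275, 0.28400955]), 'torque': array([-0.01070276,  0.08494288,  0.02993019]), 'width': 0.08572967575740637}
```

View pics/s0.png

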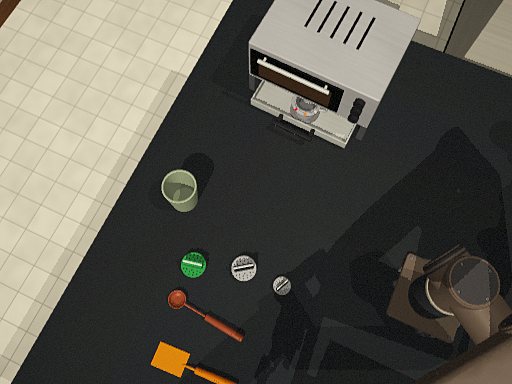

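View pics/d0.png

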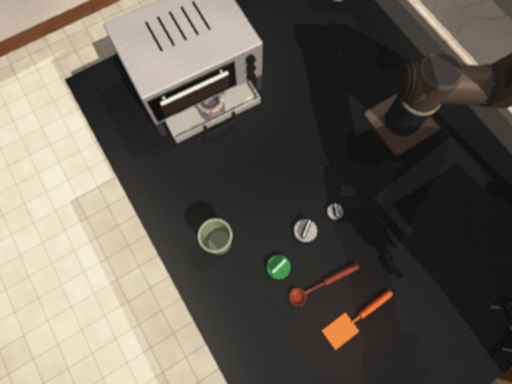

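The scene view shows three lid-like things: green (193,264), steel large (243,268) and steel small (282,286). The green one is excluded, so the larger steel one at (243,268) is meant. The tray handle is near (293,128) and the shaker near (305,107).

Run:
```python
from h import *
I=cv2.imread('pics/s0.png');J=cv2.imread('pics/d0.png')
def c(im,cx,cy,w,h,k):return cv2.resize(im[cy-h:cy+h,cx-w:cx+w],None,fx=k,fy=k,interpolation=cv2.INTER_CUBIC)
top=np.hstack([c(I,310,110,62,40,6)]) # 744x480
cv2.imwrite('pics/c1.png',top)
a=c(I,243,275,65,25,6); b=c(J,320,220,65,25,6); cv2.imwrite('pics/c2.png',np.vstack([a[:, :780],b]))
d=load('s0');e=load('d0')
print(proj(d,[[.29,.61,.226],[0,0,0]]),proj(e,[[.29,.61,.226],[0,0,0]]))
for dd,uv in((d,(243,268)),(e,(305,231))):print(ray(dd,uv,.042))
for dd,uv in((d,(282,285)),(e,(335,212))):print(ray(dd,uv,.03))
for dd,uv in((d,(293,131)),(e,(206,128))):print(ray(dd,uv,.052))
```

```text
[[241.40928012 490.96434644]
 [427.34885936 297.01874169]] [[496.24092814 327.03307537]
 [400.27792184 122.14964841]]
[0.50609007 0.15137221 0.042     ]
[0.51505813 0.15186463 0.042     ]
[0.38768011 0.14690419 0.03      ]
[0.3959741  0.14988245 0.03      ]
[ 0.54546149 -0.29238519  0.052     ]
[ 0.60567021 -0.31721153  0.052     ]
```

View pics/c1.png

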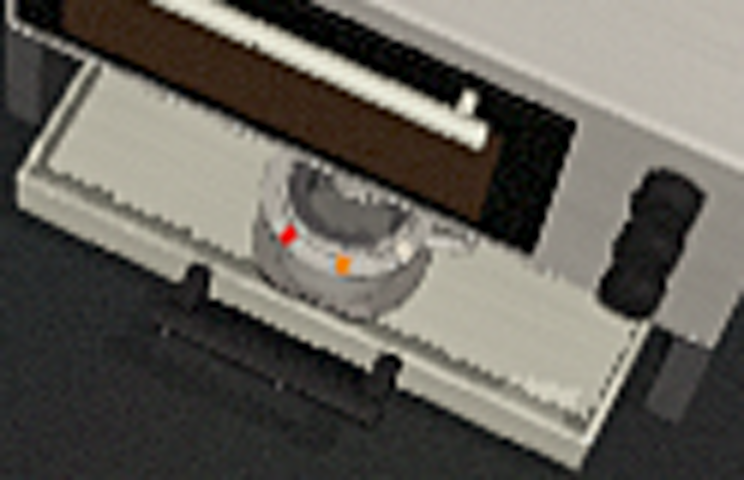

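View pics/c2.png

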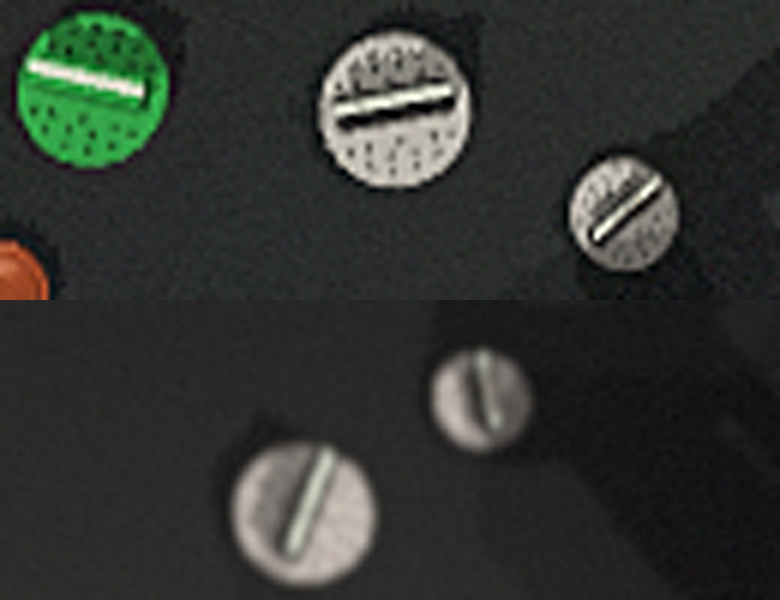

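The crop confirms the choice: the middle steel lid is clearly larger than the small one to its right, and it isn't green. In the tray crop the bar runs from about (275,124) to (310,140), and red, orange and white marks show on the collar.

```bash
cat >> h.py <<'E'
def st():
    s=arm.read_state();R=s['eef_rot'];print(round(s['time_s'],2),'p',s['ee_pos'].round(4),'xyaw',np.degrees(np.arctan2(R[1,0],R[0,0])).round(2),'R',R.round(3).tolist(),'F',s['wrist_force'].round(1),'T',s['torque'].round(2),'w',round(s['width'],4),'q6',s['q'].round(3));return s
E
python3 - <<'E'
from h import *
d=load('s0');e=load('d0')
P=[ray(d,u,.047) for u in((233.8,267.8),(253.5,265.2))];Q=[ray(e,u,.047) for u in((303.3,236.7),(309.7,220))]
for A in(P,Q):
    v=A[1]-A[0];print((A[0]+A[1])/2,np.linalg.norm(v),np.degrees(np.arctan2(v[1],v[0])))
# handle
P=[ray(d,u,.052) for u in((275.2,124.5),(310.5,139.5))];v=P[1]-P[0];print((P[0]+P[1])/2,np.linalg.norm(v),np.degrees(np.arctan2(v[1],v[0])))
# tray front top edge, marks
for u in((20,180),(578,435)):print('tray',ray(d,(248+u[0]/6,70+u[1]/6),.06))
for u in((289,235),(343,265),(405,247)):print('mark',ray(d,(248+u[0]/6,70+u[1]/6),.076))
J=cv2.imread('pics/d0.png');cv2.imwrite('pics/c3.png',cv2.resize(J[75:145,150:270],None,fx=6,fy=6,interpolation=cv2.INTER_CUBIC))
E
```

```text
[0.50575312 0.14752784 0.047     ] 0.0556383893081694 -147.59571014988745
[0.50730018 0.14770521 0.047     ] 0.05743155687447659 -144.29532809578694
[ 0.54486722 -0.289098    0.052     ] 0.11807550918257202 179.43888877541121
tray [ 0.70442137 -0.33192013  0.06      ]
tray [ 0.38872208 -0.3183694   0.06      ]
mark [ 0.56288974 -0.35253975  0.076     ]
mark [ 0.53129752 -0.34834827  0.076     ]
mark [ 0.50665749 -0.37097278  0.076     ]
```

View pics/c3.png

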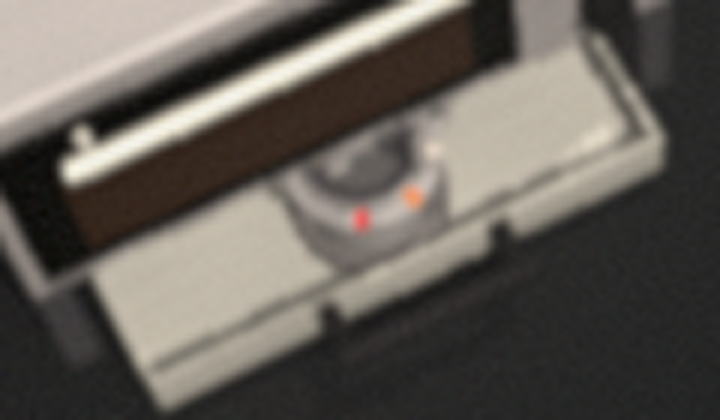

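The side crop shows the bar's posts at (205,128) and (233,114), with red and orange marks at (210,111) and (219,108). Next I'll move over the handle and refine with the wrist camera.

Call:
play_rows:
  steps:
    - [0,0,0,-0.112,0]
    - [0,0,0,-0.112,0]
    - [0,0,0,-0.112,0]
    - [0,0,0,-0.112,0]
    - [-3.85,1.1,0,0,0]
    - [-3.85,1.1,0,0,0]
    - [-3.85,1.1,0,0,0]
    - [-3.85,1.1,0,0,0]

```text
time_s: 0.77
ee_pos: [0.3355, 0.453, 0.2268]
eef_rot: [[-0.002, 1.0, -0.001], [1.0, 0.002, -0.001], [-0.001, -0.001, -1.0]]
wrist_force: [0.5, 0.1, 0.3]
width: 0.0858
```

Call:
play_rows:
  steps:
    - [-3.85,1.1,0,0,0]
    - [-3.85,1.1,0,0,0]
    - [-3.85,1.1,0,0,0]
    - [-3.85,1.1,0,0,0]
    - [-3.85,1.1,0,0,0]
    - [-3.85,1.1,0,0,0]
    - [-3.85,1.1,0,0,0]
    - [-3.85,1.1,0,0,0]

```text
time_s: 1.43
ee_pos: [0.4239, 0.145, 0.2275]
eef_rot: [[-0.001, 1.0, -0.0], [1.0, 0.001, 0.0], [0.0, -0.0, -1.0]]
wrist_force: [1.2, 0.6, 0.4]
width: 0.0852
```

Call:
play_rows:
  steps:
    - [-3.85,1.1,0,0,0]
    - [-3.85,1.1,0,0,0]
    - [-3.85,1.1,0,0,0]
    - [-3.85,1.1,0,0,0]
    - [0,0,0,0,0.5]
    - [0,0,0,0,0.5]
    - [0,0,0,0,0.5]
    - [0,0,0,0,0.5]

```text
time_s: 2.1
ee_pos: [0.4679, -0.0059, 0.2273]
eef_rot: [[-0.003, 1.0, -0.001], [1.0, 0.003, 0.001], [0.001, -0.001, -1.0]]
wrist_force: [0.6, -0.3, -0.4]
width: 0.043
```

Run:
```python
from h import *
d=snap('wrist','w1');st()
R=cv2.Rodrigues(np.array(d['rvec'],float))[0];print(-R.T@np.array(d['tvec']).ravel(), R.round(2).tolist(), d['camera_matrix'])
```

```text
2.15 p [ 0.4679 -0.0057  0.2274] xyaw 90.18 R [[-0.003, 1.0, -0.001], [1.0, 0.003, 0.0], [0.0, -0.001, -1.0]] F [-0.1  0.2 -0.7] T [0.01 0.03 0.04] w 0.0425 q6 [-0.23  -0.185  2.068  0.     1.259 -1.804]
[ 0.39662783 -0.00542657  0.37382741] [[-0.0, 1.0, -0.0], [0.96, 0.0, 0.28], [0.28, 0.0, -0.96]] [[290.62494722   0.         245.57498947]
 [  0.         290.62494722 191.44486653]
 [  0.           0.           1.        ]]
```

View pics/w1.png

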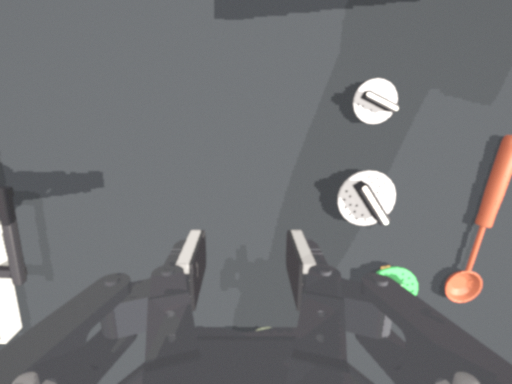

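The wrist view shows the big steel lid with its bar running (366,188) to (386,220), and the tray handle at the left edge with its bar spanning about (10,188) to (22,284).

Run:
```python
from h import *
d=load('w1')
P=[ray(d,u,.047) for u in((367,188),(384.5,221))];v=P[1]-P[0];print((P[0]+P[1])/2,np.linalg.norm(v),np.degrees(np.arctan2(v[1],v[0])))
for u in((11,188),(23,284),(13,236)):print(ray(d,u,.052))
```

```text
[0.5080103  0.14935748 0.047     ] 0.04880776027819698 32.25431053374283
[ 0.48702003 -0.27514235  0.052     ]
[ 0.61382465 -0.28822132  0.052     ]
[ 0.54723834 -0.28618625  0.052     ]
```

Call:
play_rows:
  steps:
    - [-3.5,1.0,0,0,0.5]
    - [-3.5,1.0,0,0,0.5]
    - [-3.5,1.0,0,0,0.5]
    - [-3.5,1.0,0,0,0.5]
    - [-3.5,1.0,0,0,0.5]
    - [0,0,0,0,0.5]
    - [0,0,0,0,0.5]
    - [0,0,0,0,0.5]

```text
time_s: 2.82
ee_pos: [0.5185, -0.1804, 0.2274]
eef_rot: [[-0.003, 1.0, -0.001], [1.0, 0.003, 0.001], [0.001, -0.001, -1.0]]
wrist_force: [-0.5, 0.3, 0.1]
width: 0.043
```

Run:
```python
from h import *
d=snap('wrist','w2');st()
I=cv2.imread('pics/w2.png');cv2.imwrite('pics/w2b.png',cv2.resize(I[40:360,0:330],None,fx=1.85,fy=1.85,interpolation=cv2.INTER_CUBIC))
```

```text
2.87 p [ 0.5184 -0.1801  0.2275] xyaw 90.19 R [[-0.003, 1.0, -0.001], [1.0, 0.003, 0.001], [0.001, -0.001, -1.0]] F [ 0.2 -0.5 -0. ] T [-0.04  0.02  0.04] w 0.0426 q6 [-0.519  0.009  1.888  0.     1.246 -2.094]
```

View pics/w2b.png

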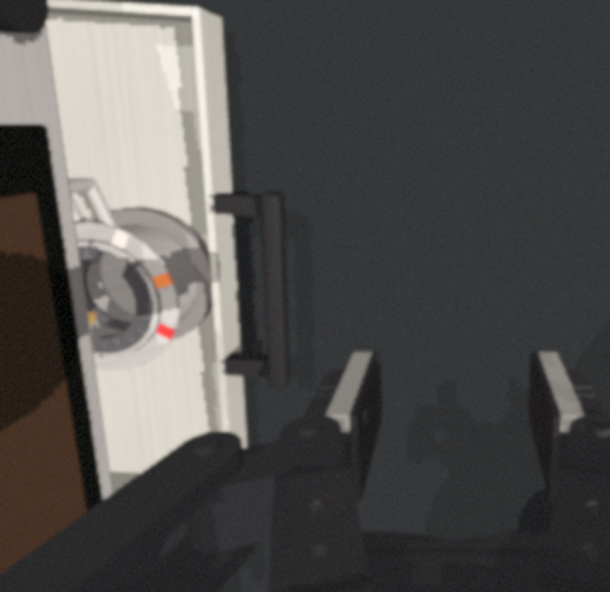

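The bar's top centre line runs (267,195) to (275,381) in the crop. The marks are white (121,238), orange (163,281) and red (165,331), with the far orange at (91,317).

Run:
```python
from h import *
d=load('w2')
f=lambda u:(u[0]/1.85-.25,u[1]/1.85+40-.25)
P=[ray(d,f(u),.052) for u in((267,195),(275,381))];v=P[1]-P[0];print(P,(P[0]+P[1])/2,np.linalg.norm(v),np.degrees(np.arctan2(v[1],v[0])))
M=[ray(d,f(u),.076) for u in((121,238),(163,281),(165,331),(91,317))]
for m in M:print('m',m)
W=[ray(d,f(u),.06) for u in((198,15),(220,440))];v=W[1]-W[0];print(W,np.degrees(np.arctan2(v[1],v[0])))
o=(M[1]+M[3])/2;print('c',o)
for m in M: w=m-o;print(np.linalg.norm(w),np.degrees(np.arctan2(w[1],w[0])))
```

```text
[array([ 0.48819588, -0.29177642,  0.052     ]), array([ 0.61031328, -0.29813503,  0.052     ])] [ 0.54925458 -0.29495573  0.052     ] 0.12228283993867613 -2.980679317501764
m [ 0.5094939  -0.36809242  0.076     ]
m [ 0.53471378 -0.348178    0.076     ]
m [ 0.56562872 -0.35160978  0.076     ]
m [ 0.55690756 -0.3938647   0.076     ]
[array([ 0.39201065, -0.31659818,  0.06      ]), array([ 0.64962213, -0.33574925,  0.06      ])] -4.251599024748695
c [ 0.54581067 -0.37102135  0.076     ]
0.036434684693246566 175.3890953097554
0.0253960560879953 115.9096484618341
0.02774102008090184 44.40633802934305
0.025396056087995347 -64.0903515381657
```

Call:
play_rows:
  steps:
    - [-2.9,0.75,0,0,0.65]
    - [-2.9,0.75,0,0,0.65]
    - [-2.9,0.75,0,0,0.65]
    - [-2.8,0.8,0,0,0.65]
    - [0,0,3,0.055,0.65]
    - [0,0,3,0,0.65]
    - [0,0,2,0,0.65]
    - [0,0,2,0,0.65]

```text
time_s: 3.53
ee_pos: [0.549, -0.2945, 0.1261]
eef_rot: [[0.052, 0.999, -0.001], [0.999, -0.052, 0.001], [0.001, -0.001, -1.0]]
wrist_force: [-0.3, -0.2, -0.7]
width: 0.0297
```

Run:
```python
from h import *
d=snap('wrist','w3');st()
P=proj(d,[[.5492-.065,-.295+.0034,.052],[.5492+.065,-.295-.0034,.052]]);print(P)
I=d['image'][:,:,::-1].copy()
cv2.imwrite('pics/w3b.png',cv2.resize(I[40:384,90:420],None,fx=1.74,fy=1.74,interpolation=cv2.INTER_CUBIC));print((P-[90,40])*1.74)
```

```text
3.58 p [ 0.5468 -0.293   0.1215] xyaw 87.04 R [[0.052, 0.999, -0.007], [0.999, -0.052, 0.006], [0.005, -0.007, -1.0]] F [-1.5  1.5 -4.1] T [ 0.03  0.09 -0.  ] w 0.03 q6 [-0.655  0.278  1.792  0.     1.081 -2.175]
[[244.14506256 115.90637074]
 [244.27330001 272.18013386]]
[[268.21240885 132.07708509]
 [268.43554201 403.99343293]]
```

View pics/w3b.png

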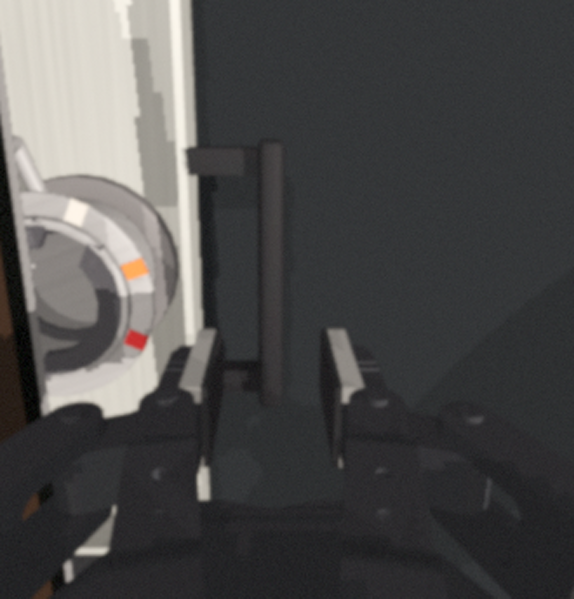

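Bar centre line is at u≈270 in the crop, as predicted, and midway between the pads. Marks: white (76,212), orange (135,268), red (137,340).

Call:
play_rows:
  steps:
    - [0,0,2,0,0.65]
    - [0,0,2,0,0.65]
    - [0,0,2,0,0.65]
    - [0,0,2,0,0.65]
    - [0,0,0.2,0,0.65]
    - [0,0,0,0,1]
    - [0,0,0,0,1]
    - [0,0,0,0,1]
  grip_force: 60

```text
time_s: 4.25
ee_pos: [0.5495, -0.2958, 0.0467]
eef_rot: [[0.053, 0.999, 0.0], [0.999, -0.053, 0.001], [0.001, 0.0, -1.0]]
wrist_force: [-0.5, 3.7, -1.8]
width: 0.0082
```

Run:
```python
from h import *
d=load('w3');st()
f=lambda u:(u[0]/1.74+90-.2,u[1]/1.74+40-.2)
from scipy.optimize import least_squares
M=np.array([ray(d,f(u),.076)[:2] for u in((76,212),(135,268),(137,340))]);print(M)
D=load('w2');g=lambda u:(u[0]/1.85-.25,u[1]/1.85+40-.25)
N=np.array([ray(D,g(u),.076)[:2] for u in((121,238),(163,281),(165,331))])
for X in(M,N):
    def r(p):
        a=p[2]+np.radians([0,-45,-90]);return (p[:2]+.041*np.c_[np.cos(a),np.sin(a)]-X).ravel()
    s=least_squares(r,[.544,-.39,2.6]);print(s.x[:2],np.degrees(s.x[2]),s.fun.round(4))
```

```text
4.25 p [ 0.5495 -0.2958  0.0467] xyaw 86.94 R [[0.053, 0.999, 0.0], [0.999, -0.053, 0.001], [0.001, 0.0, -1.0]] F [-0.5  3.7 -1.8] T [ 0.61  0.06 -0.01] w 0.0082 q6 [-6.570e-01  3.800e-01  1.817e+00  1.000e-03  9.450e-01 -2.175e+00]
[[ 0.50985391 -0.36868916]
 [ 0.53392633 -0.34843335]
 [ 0.56564271 -0.35162422]]
[ 0.5461571  -0.38779038] 152.06573423436382 [ 0.0001  0.0001  0.0002 -0.0002 -0.0003  0.0001]
[ 0.54582886 -0.38764086] 151.22101526633796 [ 0.0004  0.0002 -0.0003 -0.0001 -0.0001 -0.0001]
```

Call:
play_rows:
  steps:
    - [0,0,0,0,1]
    - [0,0,0,0,1]
    - [0.5,0,0,0,1]
    - [1,0,0,0,1]
    - [1.2,0,0,0,1]
    - [1.2,0,0,0,1]
    - [1.2,0,0,0,1]
    - [1.2,0,0,0,1]

```text
time_s: 4.92
ee_pos: [0.5528, -0.2363, 0.0467]
eef_rot: [[0.053, 0.999, 0.001], [0.999, -0.053, -0.006], [-0.006, 0.002, -1.0]]
wrist_force: [-2.8, -5.3, -2.3]
width: 0.0079
```

Run:
```python
from h import *
st()
D=load('w2');g=lambda u:(u[0]/1.85-.25,u[1]/1.85+40-.25)
for u in((55,150),(100,500)):print(ray(D,g(u),.09))
```

```text
4.92 p [ 0.5528 -0.2363  0.0467] xyaw 86.96 R [[0.053, 0.999, 0.001], [0.999, -0.053, -0.006], [-0.006, 0.002, -1.0]] F [-2.8 -5.3 -2.3] T [-0.88  0.4  -0.02] w 0.0079 q6 [-0.571  0.335  1.878 -0.005  0.925 -2.085]
[ 0.46061788 -0.38526574  0.09      ]
[ 0.67318065 -0.40088265  0.09      ]
```

Call:
play_rows:
  steps:
    - [1,0,0,0,1]
    - [1,0,0,0,1]
    - [1,0,0,0,1]
    - [1,0,0,0,1]
    - [0.8,0,0,0,1]
    - [0.5,0,0,0,1]
    - [0.4,0,0,0,1]
    - [0.3,0,0,0,1]

```text
time_s: 5.58
ee_pos: [0.5561, -0.1746, 0.0466]
eef_rot: [[0.053, 0.999, 0.001], [0.999, -0.053, -0.002], [-0.002, 0.001, -1.0]]
wrist_force: [-3.5, -4.9, 1.5]
width: 0.0083
```

Call:
play_rows:
  steps:
    - [0.2,0,0,0,1]
    - [0.2,0,0,0,1]
    - [0.2,0,0,0,1]
    - [0.2,0,0,0,1]
    - [0,0,0,0,1]
    - [0,0,0,0,1]
    - [0,0,0,0,1]
    - [0,0,0,0,1]

```text
time_s: 6.25
ee_pos: [0.5566, -0.1665, 0.0466]
eef_rot: [[0.054, 0.999, 0.0], [0.999, -0.054, -0.0], [-0.0, 0.0, -1.0]]
wrist_force: [-4.8, -3.0, 5.0]
width: 0.0084
```

Call:
play_rows:
  steps:
    - [0.2,0,0,0,1]
    - [0.2,0,0,0,1]
    - [0.2,0,0,0,1]
    - [0.2,0,0,0,1]
    - [0.2,0,0,0,1]
    - [0.2,0,0,0,1]
    - [0.1,0,0,0,1]
    - [0,0,0,0,1]

```text
time_s: 6.92
ee_pos: [0.5569, -0.1621, 0.0466]
eef_rot: [[0.049, 0.999, 0.001], [0.999, -0.049, -0.018], [-0.018, 0.002, -1.0]]
wrist_force: [-8.4, -27.3, -1.0]
width: 0.0082
```

Call:
play_rows:
  steps:
    - [-0.4,0,0,0,1]
    - [-0.3,0,0,0,1]
    - [0,0,0,0,0.65]
    - [0,0,0,0,0.65]
    - [0,0,0,0,0.65]
    - [0,0,-1.5,0,0.65]
    - [0,0,-3,0,0.65]
    - [0,0,-4,0,0.65]

```text
time_s: 7.58
ee_pos: [0.5543, -0.1578, 0.1275]
eef_rot: [[0.053, 0.999, -0.007], [0.999, -0.053, 0.005], [0.005, -0.007, -1.0]]
wrist_force: [-0.1, 0.4, -0.4]
width: 0.0301
```

Run:
```python
from h import *
st()
```

```text
7.58 p [ 0.5543 -0.1578  0.1275] xyaw 86.95 R [[0.053, 0.999, -0.007], [0.999, -0.053, 0.005], [0.005, -0.007, -1.0]] F [-0.1  0.4 -0.4] T [-0.02 -0.08  0.02] w 0.0301 q6 [-0.454  0.179  1.898  0.002  1.072 -1.972]
```

Call:
play_rows:
  steps:
    - [3.79,-0.79,-0.9,0,0.5]
    - [3.79,-0.79,-0.9,0,0.5]
    - [3.79,-0.79,-0.9,0,0.5]
    - [3.79,-0.79,-0.9,0,0.5]
    - [3.79,-0.79,-0.9,0,0.5]
    - [3.79,-0.79,-0.9,0,0.5]
    - [3.79,-0.79,-0.9,0,0.5]
    - [3.79,-0.79,-0.9,0,0.5]

```text
time_s: 8.25
ee_pos: [0.5088, 0.149, 0.203]
eef_rot: [[0.053, 0.999, 0.0], [0.999, -0.053, 0.002], [0.002, 0.0, -1.0]]
wrist_force: [0.9, -0.3, 0.2]
width: 0.0434
```

Call:
play_rows:
  steps:
    - [0,0,0,-0.106,0.5]
    - [0,0,0,-0.106,0.5]
    - [0,0,0,-0.106,0.5]
    - [0,0,0,-0.106,0.5]
    - [0,0,0,-0.106,0.5]
    - [0,0,0,-0.106,0.5]
    - [0,0,0,0,0.5]
    - [0,0,0,0,0.5]

```text
time_s: 8.92
ee_pos: [0.5095, 0.1468, 0.2024]
eef_rot: [[-0.548, 0.836, -0.0], [0.836, 0.548, 0.001], [0.001, 0.0, -1.0]]
wrist_force: [-1.1, 0.2, -0.7]
width: 0.0425
```

Run:
```python
from h import *
d=snap('wrist','w4');st();c=proj(d,[[.507,.148,.047]])[0];print(c)
x,y=[int(max(0,min(v-80,m))) for v,m in zip(c,(352,224))]
snap('side','d4');snap('scene','s4')
crop('w4',x,y,x+160,y+160,3.6,'w4b');print(x,y)
```

```text
8.97 p [0.5095 0.1467 0.2025] xyaw 123.25 R [[-0.548, 0.836, -0.0], [0.836, 0.548, 0.001], [0.001, 0.0, -1.0]] F [-0.4  0.2  0.4] T [-0.06  0.02 -0.06] w 0.043 q6 [ 8.800e-02 -1.100e-02  1.955e+00  1.000e-03  1.198e+00 -2.063e+00]
[247.26430582 174.62440807]
167 94
```

View pics/w4b.png

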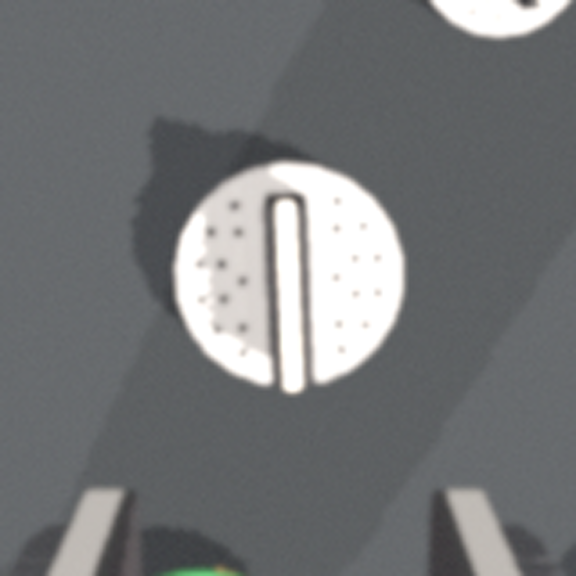

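The wrist crop shows the large steel lid centred under the gripper. Its white line runs (285,199) to (292,391) and the disc is centred near (290,272).

Run:
```python
from h import *
d=load('w4');f=lambda u:(u[0]/3.6+167-.4,u[1]/3.6+94-.4)
P=[ray(d,f(u),.047) for u in((285,199),(292,391))];v=P[1]-P[0];a=np.degrees(np.arctan2(v[1],v[0]));c=(P[0]+P[1])/2;print(c,np.linalg.norm(v),a)
print('disc',ray(d,f((290,272)),.021))
s=arm.read_state();print('tool disp cm',(s['eef_rot'].T@(np.r_[c[:2],.042]-s['ee_pos'])*100).round(2))
```

```text
[0.5087733  0.14852875 0.047     ] 0.05832664910349938 35.33893964932843
disc [0.50661053 0.14777518 0.021     ]
tool disp cm [ 0.22  0.04 16.06]
```

Call:
play_rows:
  steps:
    - [0.2,0,2.5,-0.035,0.5]
    - [0,0,3.5,0,0.5]
    - [0,0,3.5,0,0.5]
    - [0,0,3,0,0.5]
    - [0,0,2,0,0.5]
    - [0,0,1,0,0.5]
    - [0,0,0.2,0,0.5]
    - [0,0,0,0,0.5]

```text
time_s: 9.73
ee_pos: [0.5089, 0.1477, 0.0458]
eef_rot: [[-0.578, 0.816, -0.0], [0.816, 0.578, 0.0], [0.0, -0.0, -1.0]]
wrist_force: [0.3, -0.4, -0.4]
width: 0.0428
```

Call:
play_rows:
  steps:
    - [0,0,0.2,0,0.5]
    - [0,0,0,0,1]
    - [0,0,0,0,1]
    - [0,0,0,0,1]
    - [0,0,0,0,1]
    - [0,0,0,0,1]
    - [0,0,0,0,1]
    - [0,0,0,0,1]
  grip_force: 80

```text
time_s: 10.4
ee_pos: [0.5086, 0.1477, 0.0438]
eef_rot: [[-0.579, 0.815, 0.0], [0.815, 0.579, 0.0], [-0.0, 0.0, -1.0]]
wrist_force: [0.6, 0.8, 0.2]
width: -0.0003
```

Run:
```python
from h import *
st()
```

```text
10.4 p [0.5086 0.1477 0.0438] xyaw 125.36 R [[-0.579, 0.815, 0.0], [0.815, 0.579, 0.0], [-0.0, 0.0, -1.0]] F [0.6 0.8 0.2] T [-0.02  0.04  0.02] w -0.0003 q6 [ 0.091  0.203  2.052  0.     0.887 -2.097]
```

Width reads 0, which shouldn't be possible with a 14 mm bar between the pads, so I'll look.

Run:
```python
from h import *
a=snap('wrist','w5');b=snap('side','d5');c=snap('scene','s5')
A=cv2.imread('pics/w5.png')[100:340,120:380]; 
c2=proj(b,[[.5077,.148,.03]])[0].astype(int);c3=proj(c,[[.5077,.148,.03]])[0].astype(int);print(c2,c3)
f=lambda im,q:cv2.resize(im[q[1]-40:q[1]+40,q[0]-50:q[0]+50],(375,300),interpolation=cv2.INTER_CUBIC)
B=f(cv2.imread('pics/d5.png'),c2);C=f(cv2.imread('pics/s5.png'),c3)
cv2.imwrite('pics/m5.png',np.hstack([cv2.resize(A,(425,600)) if 0 else cv2.resize(A,(425,392)),np.zeros((392,0,3),np.uint8),cv2.resize(np.vstack([B,C]),(245,392))]))
```

```text
[305 229] [243 267]
```

View pics/m5.png

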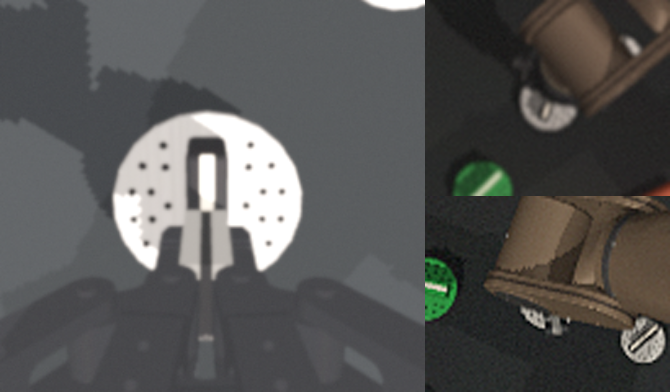

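Run:
```python
from h import *
d=load('w5');s=arm.read_state();R=s['eef_rot'];p=s['ee_pos']
q=lambda P:((proj(d,P)-[120,100])*[425/260,392/240]).round(0).tolist()
T=lambda x,y,z:p+R@np.array([x,y,z])
print('tip -y edge z.019:',q([T(-.007,-.011,.019),T(.007,-.011,.019)]))
print('z0:',q([T(-.007,-.011,0),T(.007,-.011,0)]),'z-.02',q([T(-.007,-.011,-.02),T(.007,-.011,-.02)]))
# bar top corners
th=np.radians(35.3);u=np.array([np.cos(th),np.sin(th),0]);v=np.array([-u[1],u[0],0]);c=np.array([.5077,.1482,.047])
print('bar top',q([c+a*.028*u+b*.007*v for a in(-1,1) for b in(-1,1)]))
print('flange',q([c+[0,0,-.026]+.036*w for w in(u,-u,v,-v)]))
s4=st()
```

```text
tip -y edge z.019: [[185.0, 179.0], [223.0, 179.0]]
z0: [[183.0, 199.0], [225.0, 199.0]] z-.02 [[180.0, 225.0], [228.0, 225.0]]
bar top [[185.0, 151.0], [229.0, 151.0], [186.0, 306.0], [227.0, 306.0]]
flange [[206.0, 284.0], [207.0, 110.0], [300.0, 202.0], [113.0, 202.0]]
10.55 p [0.5086 0.1477 0.0437] xyaw 125.36 R [[-0.579, 0.816, -0.0], [0.816, 0.579, 0.0], [0.0, -0.0, -1.0]] F [ 0.2 -0.1 -0.4] T [ 0.01 -0.04 -0.02] w 0.0001 q6 [ 0.091  0.203  2.052  0.     0.887 -2.097]
```

Run:
```python
from h import *
print(arm.tips_ahead,[x for x in dir(arm) if x[0]!='_'],[x for x in dir(job) if x[0]!='_'])
d=load('w4')  # pad tips at w4: where predicted vs seen (y=490 crop)
p=np.array([.5095,.1467,.2025]);R=np.array([[-.548,.836,0],[.836,.548,0],[0,0,-1.]])
q=lambda P:((proj(d,P)-[167-.4,94-.4])*3.6).round(0).tolist()
for z in(.019,.013,.006,0,-.007):print(z,q([p+R@np.array([x,-.011,z]) for x in(-.0215,.0215)]))
d=load('w3');p=np.array([.5468,-.293,.1215]);R=np.array([[.052,.999,-.007],[.999,-.052,.006],[.005,-.007,-1]])
q=lambda P:((proj(d,P)-[90,40])*1.74).round(0).tolist()
for z in(.019,.013,.006,0,-.007):print(z,q([p+R@np.array([x,-.011,z]) for x in(-.015,.015)]))
```

```text
0.019 ['MotionError', 'read_state', 'tips_ahead'] ['job_done']
0.019 [[152.0, 419.0], [409.0, 419.0]]
0.013 [[148.0, 431.0], [413.0, 431.0]]
0.006 [[142.0, 447.0], [418.0, 447.0]]
0 [[137.0, 462.0], [423.0, 462.0]]
-0.007 [[131.0, 480.0], [429.0, 480.0]]
0.019 [[231.0, 286.0], [316.0, 286.0]]
0.013 [[230.0, 292.0], [317.0, 292.0]]
0.006 [[228.0, 299.0], [319.0, 299.0]]
0 [[226.0, 306.0], [320.0, 306.0]]
-0.007 [[224.0, 314.0], [322.0, 314.0]]
```

The pads look shut just above the bar. The visible fingertips project about 20 mm farther back than stated, and the 8.2 mm reading on the 12 mm handle agrees with a shallow grip on its rounded top. I'll open and go lower in guarded steps.

Call:
play_rows:
  steps:
    - [0,0,0,0,0.5]
    - [0,0,0,0,0.5]
    - [0,0,0,0,0.5]
    - [0,0,0,0,0.5]
    - [0,0,0.4,0,0.5]
    - [0,0,0.4,0,0.5]
    - [0,0,0.2,0,0.5]
    - [0,0,0,0,0.5]

```text
time_s: 11.22
ee_pos: [0.5079, 0.1476, 0.0327]
eef_rot: [[-0.579, 0.816, -0.002], [0.816, 0.579, -0.0], [0.001, -0.002, -1.0]]
wrist_force: [-0.2, -0.7, 1.1]
width: 0.043
```

Call:
play_rows:
  steps:
    - [0,0,0.2,0,0.5]
    - [0,0,0.2,0,0.5]
    - [0,0,0.2,0,0.5]
    - [0,0,0.1,0,0.5]
    - [0,0,0,0,0.7]
    - [0,0,0,0,0.7]
    - [0,0,0,0,0.7]
    - [0,0,0,0,0.7]

```text
time_s: 11.88
ee_pos: [0.5088, 0.1477, 0.0269]
eef_rot: [[-0.579, 0.815, 0.0], [0.815, 0.579, -0.0], [-0.0, 0.0, -1.0]]
wrist_force: [-0.1, -0.4, -0.4]
width: 0.0257
```

No contact at TCP z = 0.027, where tips 19 mm ahead would already be below the flange. That confirms the offset, so I'll close here.

Call:
play_rows:
  steps:
    - [0,0,0,0,1]
    - [0,0,0,0,1]
    - [0,0,0,0,1]
    - [0,0,0,0,1]
    - [0,0,0,0,1]
    - [0,0,0,0,1]
    - [0,0,0,0,1]
    - [0,0,0,0,1]
  grip_force: 80

```text
time_s: 12.55
ee_pos: [0.509, 0.1477, 0.0271]
eef_rot: [[-0.579, 0.815, 0.001], [0.815, 0.579, 0.0], [-0.0, 0.001, -1.0]]
wrist_force: [-0.5, 0.5, 2.8]
width: 0.0117
```

Call:
play_rows:
  steps:
    - [0,0,-1,0,1]
    - [0,0,-2,0,1]
    - [0,0,-3,0,1]
    - [0,0,-3.5,0,1]
    - [0,0,-3.5,0,1]
    - [0,0,-2,0,1]
    - [0,0,0,0,1]
    - [0,0,0,0,1]

```text
time_s: 13.22
ee_pos: [0.5089, 0.1477, 0.1777]
eef_rot: [[-0.579, 0.816, 0.002], [0.816, 0.579, 0.0], [-0.001, 0.002, -1.0]]
wrist_force: [-0.2, -0.5, -1.2]
width: 0.0116
```

```bash
cat >> h.py <<'E'
def marks(f,P=(.5534,-.254,.076),r=30):
    d=load(f);c=proj(d,[P])[0];h=cv2.cvtColor(d['image'],cv2.COLOR_RGB2HSV).astype(int);out=[]
    for n,lo,hi in(('red',-6,6),('orange',8,22)):
        H=(h[...,0]+90)%180-90
        m=((H>=lo)&(H<=hi)&(h[...,1]>110)&(h[...,2]>90)).astype(np.uint8)
        k,l,s,q=cv2.connectedComponentsWithStats(m,connectivity=8)
        for i in range(1,k):
            if s[i,4]>=3 and np.linalg.norm(q[i]-c)<r:
                p=ray(d,q[i],P[2]);print(f,n,s[i,4],q[i].round(1),p[:2].round(4),'r',np.linalg.norm(p[:2]-P[:2]).round(4),'ang',np.degrees(np.arctan2(p[1]-P[1],p[0]-P[0])).round(1))
E
python3 - <<'E'
from h import *
st();d=snap('wrist','w6')
for f in('s4','d4'):marks(f)
def lid(f):
    d=load(f);g=d['image'].astype(int);m=((g.min(2)>190)).astype(np.uint8)
    k,l,s,q=cv2.connectedComponentsWithStats(m)
    for i in range(1,k):
        if s[i,4]>150:print(f,s[i],q[i].round(1))
lid('w5');lid('w6')
E
```

```text
13.22 p [0.5089 0.1477 0.1777] xyaw 125.36 R [[-0.579, 0.816, 0.002], [0.816, 0.579, 0.0], [-0.001, 0.002, -1.0]] F [-0.2 -0.5 -1.2] T [-0.03 -0.01 -0.02] w 0.0116 q6 [ 0.091  0.013  1.979 -0.     1.148 -2.097]
s4 red 8 [297.9 128.5] [ 0.5325 -0.2947] r 0.0458 ang -117.2
s4 red 8 [275.9 143.9] [ 0.5721 -0.2207] r 0.0382 ang 60.7
s4 orange 6 [288.5 124. ] [ 0.5641 -0.2967] r 0.044 ang -75.9
s4 orange 6 [283.7 130.3] [ 0.5689 -0.2712] r 0.0231 ang -47.9
s4 orange 8 [285.1 149.1] [ 0.5403 -0.2166] r 0.0396 ang 109.4
d4 red 4 [227.8 143. ] [ 0.5749 -0.2202] r 0.04 ang 57.6
d4 orange 4 [218.5 124. ] [ 0.5662 -0.2959] r 0.0439 ang -73.0
d4 orange 6 [236.8 138.8] [ 0.5419 -0.2174] r 0.0384 ang 107.4
w5 [ 323    6   92  100 5109] [367.4  56.2]
w5 [ 189  169  116   97 5740] [248.5 213.6]
w5 [242 195  10  34 320] [246.5 210.8]
w6 [ 289   51   51   55 1772] [314.6  78.5]
w6 [ 184  175  126   91 5071] [249.8 215.7]
w6 [241 206  10 105 914] [245.5 260.7]
w6 [ 31 277  55  59 746] [ 64.1 306.4]
w6 [  0 322  23  25 223] [ 11.  334.3]
```

Lid is held: it keeps its place in the wrist image as the arm lifts. Colour blobs in the scene and side views agree on the mouth at about (0.553, -0.257), with red at 62°, orange at 107° and so white at 152°. Now I'll turn the lid and carry it to one side of the shaker.

Call:
play_rows:
  steps:
    - [0,0,0,0.1237,1]
    - [0,0,0,0.1237,1]
    - [0,0,0,0.1237,1]
    - [0,0,0,0.1237,1]
    - [0,0,0,0.1237,1]
    - [0,0,0,0.1237,1]
    - [0,0,0,0.1237,1]
    - [0,0,0,0.1237,1]

```text
time_s: 13.93
ee_pos: [0.5066, 0.1474, 0.1732]
eef_rot: [[0.37, 0.929, -0.007], [0.929, -0.37, -0.001], [-0.003, -0.006, -1.0]]
wrist_force: [-0.4, -0.4, -0.5]
width: 0.0115
```

Call:
play_rows:
  steps:
    - [0,0,0,0.1237,1]
    - [-2.72,2.57,0,0,1]
    - [-2.72,2.57,0,0,1]
    - [-2.72,2.57,0,0,1]
    - [-2.72,2.57,0,0,1]
    - [-2.72,2.57,0,0,1]
    - [-2.72,2.57,0,0,1]
    - [-2.72,2.57,0,0,1]

```text
time_s: 14.6
ee_pos: [0.5745, -0.1066, 0.1731]
eef_rot: [[0.476, 0.879, -0.006], [0.879, -0.476, 0.002], [-0.001, -0.006, -1.0]]
wrist_force: [0.6, 0.7, -1.5]
width: 0.012
```

Call:
play_rows:
  steps:
    - [-2.72,2.57,0,0,1]
    - [-2.72,2.57,0,0,1]
    - [0,0,0,0,1]
    - [0,0,0,0,1]
    - [0,0,0,0,1]
    - [0,0,0,0,1]
    - [0,0,0,0,1]
    - [0,0,0,0,1]

```text
time_s: 15.27
ee_pos: [0.5953, -0.1763, 0.1764]
eef_rot: [[0.474, 0.88, -0.001], [0.88, -0.474, 0.0], [0.0, -0.001, -1.0]]
wrist_force: [-0.3, -0.3, -1.3]
width: 0.0116
```

Run:
```python
from h import *
d=snap('wrist','w7');st();c=proj(d,[[.553,-.2566,.076]])[0];print(c)
marks('w7',(.553,-.2566,.076),80)
crop('w7',60,80,360,305,2.6,'w7b')
```

```text
15.32 p [ 0.5955 -0.1765  0.1767] xyaw 61.67 R [[0.475, 0.88, -0.0], [0.88, -0.475, 0.0], [0.0, -0.0, -1.0]] F [ 1.4 -0.6 -0.7] T [-0.02 -0.01 -0.01] w 0.0116 q6 [-0.451  0.215  1.759  0.     1.168 -1.528]
[142.6083715  191.78408705]
w7 red 72 [ 96.5 192.7] [ 0.5343 -0.2931] r 0.041 ang -117.1
w7 red 75 [190. 192.] [ 0.5731 -0.2197] r 0.042 ang 61.4
w7 orange 78 [174.  159.9] [ 0.542  -0.2168] r 0.0413 ang 105.5
w7 orange 62 [140.9 214.2] [ 0.57   -0.2699] r 0.0215 ang -38.0
w7 orange 66 [114.6 223.3] [ 0.5659 -0.2961] r 0.0416 ang -71.9
```

View pics/w7b.png

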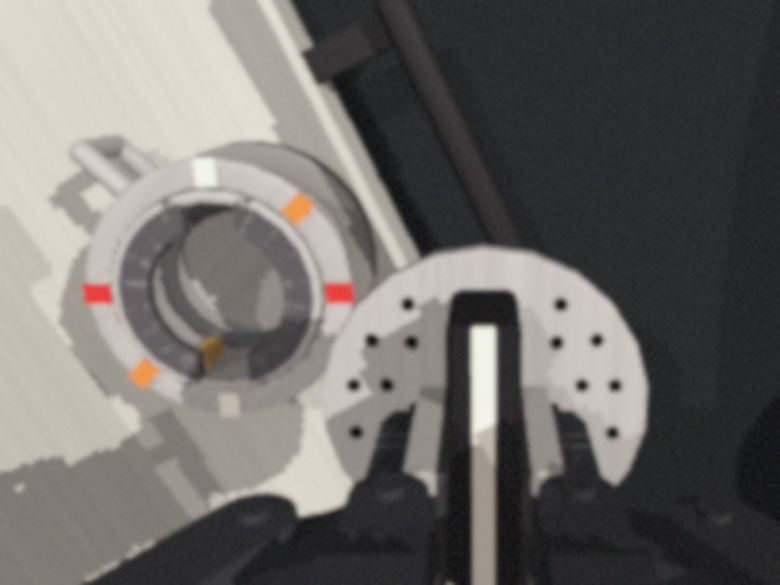

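The view shows the mouth unobstructed at about (218,293) in the crop, with white marks at (204,172) and (229,404) and orange at (298,208) and (143,374). The held lid's bar line is at x≈483 and square to the jaws; its flange spans x 325–649 with its top at y 245.

Run:
```python
from h import *
from scipy.optimize import least_squares
d=load('w7');s=arm.read_state();R=s['eef_rot'];p=s['ee_pos']
f=lambda u:np.array(u)/2.6+[60,80]-.3
obs=np.array([f((487,245)),f((325,390)),f((649,390)),f((483,325))])
def pts(c):
    cx,cy,dz=c
    P=[(cx,cy-.036,.006+dz),(cx-.036,cy,.006+dz),(cx+.036,cy,.006+dz),(cx,cy-.028,-.020+dz)]
    return proj(d,[p+R@np.array(q) for q in P])
def r(c):
    e=pts(c)-obs;return [e[0,1],e[1,0],e[2,0],e[3,0],e[3,1]]
z=least_squares(r,[0,0,0]);print('tool offset of lid x,y,dz (m)',z.x.round(4),np.round(z.fun,2))
z2=least_squares(lambda c:r([c[0],c[1],0]),[0,0]);print(z2.x.round(4),np.round(z2.fun,2))
C=np.array([.5538,-.2564,0]);o=p+R@np.array([z.x[0],z.x[1],0])
print('lid xy',o,'shift tool cm',(R.T@(C-o)*100).round(2))
```

```text
tool offset of lid x,y,dz (m) [ 0.0011 -0.0005  0.0014] [ 0.69 -0.8  -0.46  1.02 -0.59]
[ 0.0011 -0.0009] [ 0.56 -1.34  0.07  1.02 -0.42]
lid xy [ 0.59557494 -0.17529511  0.17669931] shift tool cm [-9.12  0.18 17.67]
```

Call:
play_rows:
  steps:
    - [-2.3,0.05,0,-0.005,1]
    - [-2.3,0.05,0,0,1]
    - [-2.3,0.05,0,0,1]
    - [-2.2,0.03,0,0,1]
    - [0,0,2,0,1]
    - [0,0,2,0,1]
    - [0,0,1.5,0,1]
    - [0,0,1,0,1]

```text
time_s: 15.98
ee_pos: [0.5533, -0.2578, 0.1099]
eef_rot: [[0.471, 0.882, -0.002], [0.882, -0.471, 0.001], [0.0, -0.002, -1.0]]
wrist_force: [0.0, 0.9, -0.9]
width: 0.0119
```

Call:
play_rows:
  steps:
    - [0,0,0.2,0,1]
    - [0,0,0,0,1]
    - [0,0,0,0,1]
    - [0,0,0,0,1]
    - [0,0,0,0,1]
    - [0,0,0,0,1]
    - [0,0,0,0,1]
    - [0,0,0,0,1]

```text
time_s: 16.65
ee_pos: [0.5543, -0.2588, 0.1101]
eef_rot: [[0.472, 0.882, 0.0], [0.882, -0.472, -0.0], [-0.0, 0.001, -1.0]]
wrist_force: [-0.3, 0.7, -2.0]
width: 0.0121
```

Run:
```python
from h import *
from scipy.optimize import least_squares
s=st();snap('wrist','w8');marks('w8',(.5538,-.2564,.076),90)
R=s['eef_rot'];print('lid-mouth tool mm',((R.T@(s['ee_pos']-[.5538,-.2564,0]))*1e3+[1.1,-.6,0]).round(1))
```

```text
16.65 p [ 0.5543 -0.2588  0.1101] xyaw 61.86 R [[0.472, 0.882, 0.0], [0.882, -0.472, -0.0], [-0.0, 0.001, -1.0]] F [-0.3  0.7 -2. ] T [-0.02 -0.03  0.02] w 0.0121 q6 [-0.603  0.269  1.826  0.     1.046 -1.682]
w8 red 72 [182.3 215.7] [ 0.5329 -0.2944] r 0.0434 ang -118.8
w8 red 96 [311.2 215.9] [ 0.5734 -0.2191] r 0.0421 ang 62.3
w8 orange 149 [292.6 173.2] [ 0.5414 -0.2174] r 0.0409 ang 107.7
lid-mouth tool mm [  -0.8    1.  -110.1]
```

Call:
play_rows:
  steps:
    - [0.04,-0.1,0,0,1]
    - [0,0,0.3,0,1]
    - [0,0,0.3,0,1]
    - [0,0,0.2,0,1]
    - [0,0,0.2,0,1]
    - [0,0,0,0,1]
    - [0,0,0,0,1]
    - [0,0,0,0,1]

```text
time_s: 17.37
ee_pos: [0.5535, -0.2579, 0.0997]
eef_rot: [[0.472, 0.882, -0.0], [0.882, -0.472, -0.0], [-0.0, -0.0, -1.0]]
wrist_force: [-0.1, -0.2, -0.7]
width: 0.0125
```

Call:
play_rows:
  steps:
    - [0,0,0.2,0,1]
    - [0,0,0.2,0,1]
    - [0,0,0.2,0,1]
    - [0,0,0.1,0,1]
    - [0,0,0,0,1]
    - [0,0,0,0,1]
    - [0,0,0,0,1]
    - [0,0,0,0,1]

```text
time_s: 18.03
ee_pos: [0.5535, -0.258, 0.0929]
eef_rot: [[0.472, 0.882, 0.0], [0.882, -0.472, -0.0], [-0.0, 0.0, -1.0]]
wrist_force: [0.1, 0.3, -1.1]
width: 0.0121
```

Call:
play_rows:
  steps:
    - [0,0,0.2,0,1]
    - [0,0,0.2,0,1]
    - [0,0,0.1,0,1]
    - [0,0,0.1,0,1]
    - [0,0,0.1,0,1]
    - [0,0,0,0,1]
    - [0,0,0,0,1]
    - [0,0,0,0,1]

```text
time_s: 18.7
ee_pos: [0.5534, -0.2578, 0.0871]
eef_rot: [[0.471, 0.882, -0.001], [0.882, -0.471, 0.0], [-0.0, -0.001, -1.0]]
wrist_force: [-2.9, 2.3, 6.0]
width: 0.0121
```

Call:
play_rows:
  steps:
    - [0,0,0.1,0,1]
    - [0,0,0.05,0,1]
    - [0,0,0,0,1]
    - [0,0,0,0,1]
    - [0,0,0,0,1]
    - [0,0,0,0,1]
    - [0,0,0,0,1]
    - [0,0,0,0,1]

```text
time_s: 19.37
ee_pos: [0.5534, -0.2578, 0.087]
eef_rot: [[0.471, 0.882, -0.001], [0.882, -0.471, 0.0], [-0.0, -0.001, -1.0]]
wrist_force: [-6.8, 3.9, 11.5]
width: 0.0116
```

Seated: it stopped at z = 0.087 as predicted, and 12 N down moved it no further. There is a slight side load, which I'll relieve outward before turning.

Call:
play_rows:
  steps:
    - [0,-0.1,-0.08,0,1]
    - [0,0,0,0,1]
    - [0,0,0,0,1]
    - [0,0,0,0.06,1]
    - [0,0,0,0.06,1]
    - [0,0,0,0.06,1]
    - [0,0,0,0.06,1]
    - [0,0,0,0,1]

```text
time_s: 20.03
ee_pos: [0.5544, -0.2583, 0.0871]
eef_rot: [[0.668, 0.744, 0.004], [0.744, -0.668, -0.003], [0.001, 0.005, -1.0]]
wrist_force: [1.4, 0.9, 6.1]
width: 0.0118
```

```bash
python3 -c "
from h import *
st()"
```

```text
20.03 p [ 0.5544 -0.2583  0.0871] xyaw 48.07 R [[0.668, 0.744, 0.004], [0.744, -0.668, -0.003], [0.001, 0.005, -1.0]] F [1.4 0.9 6.1] T [ 0.14 -0.06  0.06] w 0.0118 q6 [-0.602  0.297  1.839  0.     1.001 -1.441]
```

Call:
play_rows:
  steps:
    - [0,0,0,0.065,1]
    - [0,0,0,0.065,1]
    - [0,0,0,0.065,1]
    - [0,0,0,0.065,1]
    - [0,0,0,0.065,1]
    - [0,0,0,0.065,1]
    - [0,0,0,0.065,1]
    - [0,0,0,0,1]

```text
time_s: 20.7
ee_pos: [0.5543, -0.2586, 0.0872]
eef_rot: [[0.927, 0.375, 0.004], [0.375, -0.927, -0.003], [0.003, 0.004, -1.0]]
wrist_force: [1.3, 0.6, 5.3]
width: 0.0117
```

```bash
python3 -c "
from h import *
st()"
```

```text
20.7 p [ 0.5543 -0.2586  0.0872] xyaw 22.02 R [[0.927, 0.375, 0.004], [0.375, -0.927, -0.003], [0.003, 0.004, -1.0]] F [1.3 0.6 5.3] T [0.05 0.04 0.16] w 0.0117 q6 [-0.602  0.297  1.839 -0.     1.001 -0.986]
```

Call:
play_rows:
  steps:
    - [0,0,0,0.045,1]
    - [0,0,0,0.045,1]
    - [0,0,0,0,1]
    - [0,0,0,0,1]
    - [0,0,0,0,1]
    - [0,0,0,0,1]
    - [0,0,0,0,1]
    - [0,0,0,0,1]

```text
time_s: 21.37
ee_pos: [0.5543, -0.2586, 0.0871]
eef_rot: [[0.956, 0.292, 0.004], [0.292, -0.956, -0.003], [0.003, 0.004, -1.0]]
wrist_force: [0.8, -1.0, 6.0]
width: 0.012
```

Run:
```python
from h import *
st();snap('wrist','w9');snap('scene','s9');snap('side','d9')
for f in('w9','s9','d9'):marks(f,(.5538,-.2564,.076),90 if f=='w9' else 25)
A=cv2.imread('pics/w9.png')[110:350,110:400];B=cv2.imread('pics/d9.png')[90:180,180:300];
cv2.imwrite('pics/m9.png',np.hstack([cv2.resize(A,(522,432),interpolation=cv2.INTER_CUBIC),cv2.resize(B,(276,207),interpolation=cv2.INTER_CUBIC) if 0 else np.vstack([cv2.resize(B,(276,207),interpolation=cv2.INTER_CUBIC),np.zeros((225,276,3),np.uint8)])]))
```

```text
21.37 p [ 0.5543 -0.2586  0.0871] xyaw 16.98 R [[0.956, 0.292, 0.004], [0.292, -0.956, -0.003], [0.003, 0.004, -1.0]] F [ 0.8 -1.   6. ] T [ 0.06 -0.02  0.16] w 0.012 q6 [-0.602  0.297  1.839 -0.     1.001 -0.898]
w9 red 192 [297.7 181.9] [ 0.5732 -0.22  ] r 0.0413 ang 62.0
w9 red 5 [191.8 273.4] [ 0.5306 -0.2939] r 0.0441 ang -121.8
w9 orange 192 [245.8 160.8] [ 0.5419 -0.217 ] r 0.0411 ang 106.8
s9 red 7 [276. 144.] [ 0.5716 -0.2205] r 0.0401 ang 63.6
s9 orange 8 [285.1 149.1] [ 0.5403 -0.2166] r 0.042 ang 108.8
d9 red 5 [227.6 142.8] [ 0.5749 -0.2211] r 0.0412 ang 59.1
d9 orange 6 [236.8 138.8] [ 0.5419 -0.2174] r 0.0408 ang 106.9
```

View pics/m9.png

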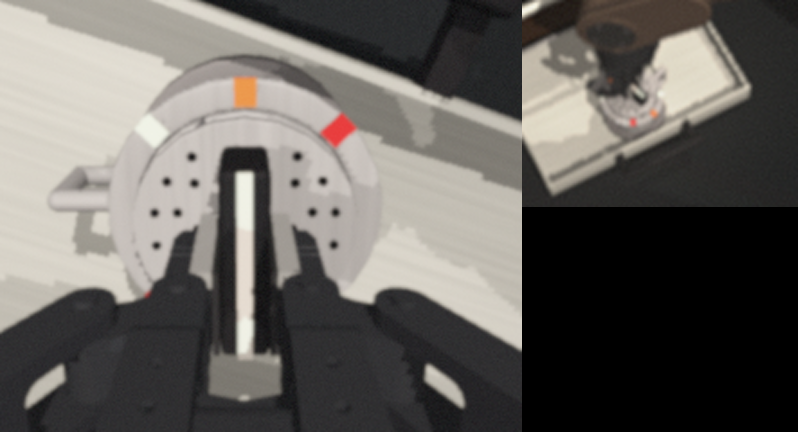

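The bar's white line (x≈244) lines up with the orange mark (x≈245), with red 45° beyond, and the flange sits on the collar. The tray's marks haven't moved since the pull. As a last check I'll bias gently outward to confirm the tray is on its stop.

Call:
play_rows:
  steps:
    - [0.03,-0.1,0,0,1]
    - [0.03,-0.1,0,0,1]
    - [0.04,-0.1,0,0,1]
    - [0.04,-0.1,0,0,1]
    - [0,0,0,0,1]
    - [0,0,0,0,1]
    - [0,0,0,0,1]
    - [0,0,0,0,1]

```text
time_s: 22.18
ee_pos: [0.5541, -0.2573, 0.0874]
eef_rot: [[0.956, 0.292, 0.004], [0.292, -0.956, -0.009], [0.001, 0.01, -1.0]]
wrist_force: [-0.1, -8.3, 5.2]
width: 0.0119
```

Run:
```python
from h import *
st();snap('wrist','w10');snap('side','d10');snap('scene','s10')
for f in('w10','s10','d10'):marks(f,(.5538,-.2564,.076),90 if f=='w10' else 25)
```

```text
22.18 p [ 0.5541 -0.2573  0.0874] xyaw 16.99 R [[0.956, 0.292, 0.004], [0.292, -0.956, -0.009], [0.001, 0.01, -1.0]] F [-0.1 -8.3  5.2] T [-1.46  0.19  0.2 ] w 0.0119 q6 [-0.599  0.294  1.842 -0.006  0.997 -0.892]
w10 red 194 [297.1 183.6] [ 0.5731 -0.2198] r 0.0413 ang 62.1
w10 orange 196 [245.5 162.7] [ 0.542  -0.2169] r 0.0412 ang 106.7
s10 red 7 [276. 144.] [ 0.5716 -0.2205] r 0.0401 ang 63.6
s10 orange 8 [285.1 149.1] [ 0.5403 -0.2166] r 0.042 ang 108.8
d10 red 5 [227.6 142.8] [ 0.5749 -0.2211] r 0.0412 ang 59.1
d10 orange 6 [236.8 138.8] [ 0.5419 -0.2174] r 0.0408 ang 106.9
```

Call:
play_rows:
  steps:
    - [-0.04,0.1,0,0,1]
    - [-0.04,0.12,0,0,1]
    - [0,0,0.03,0,1]
    - [0,0,0,0,1]
    - [0,0,0,0,1]
    - [0,0,0,0,1]
    - [0,0,0,0,1]
    - [0,0,0,0,1]

```text
time_s: 23.0
ee_pos: [0.5541, -0.2576, 0.0871]
eef_rot: [[0.957, 0.291, 0.004], [0.291, -0.957, -0.005], [0.002, 0.005, -1.0]]
wrist_force: [0.4, -3.6, 8.0]
width: 0.0118
```

Run:
```python
from h import *
st();print(job.job_done())
```

```text
23.0 p [ 0.5541 -0.2576  0.0871] xyaw 16.94 R [[0.957, 0.291, 0.004], [0.291, -0.957, -0.005], [0.002, 0.005, -1.0]] F [ 0.4 -3.6  8. ] T [-0.45  0.19  0.09] w 0.0118 q6 [-0.6    0.295  1.841 -0.002  1.    -0.895]
the job is handed in; nothing more can be done
None
```

The job is handed in at 23 s. The tray is fully out and the large steel lid is seated in the shaker. I turned it 45° clockwise to the orange marks, never near the red ones, and it is still gripped there.

**Last checks**
- **Bar direction:** 106.9° by the arm, against 106.8° for the orange marks in the camera. Red is at 62°.
- **Seating:** the lid stopped at the predicted height (TCP z 0.087), and 12 N of downward push moved it no further.
- **Tray:** it came up against its stop at 27 N. A later 8 N outward pull, above its 4 N friction, did not shift the marks in the scene and side views.

**What disagreed**
- **Fingertips:** they appeared to sit about 20 mm farther back than the stated 19 mm ahead of the TCP. The first close on the lid therefore shut above the bar without moving anything, and I gripped again about 17 mm lower. The handle grip was probably shallow too (8 mm reading on a 12 mm bar), but it held.
- **Tray travel:** arm and camera readings of how far it moved differ by about 2.5 mm, probably from tilt or slip in that shallow grip.

I did not check the crock, spoon and scraper with a final picture. The arm made no low moves near them.

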